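# Comb spacer rods into a feeder tray

### The job

Comb through the grooved tray with the rake until each of the three loose rods lies down in a groove of its own; do not touch the rods with the gripper. Then stand the rake back upright on its rubber mat and let go of it, and last of all push the tray along its rails until it is fully home at the feeder, with the rods still in their grooves. Leave everything else on the bench where it is.

Things in the scene. Friction and masses are not known exactly. Their poses are not given: they have to be found in the camera images.
- tray_mid (a point): Grey plastic grooved tray with a steel rim, 260 mm (x) by 130 mm (y), sliding on two rails. Point: plan centre of the tray at the level of the groove bottoms, 34 mm above the bench. y runs along the grooves, towards the blue feeder head; x across them. Six V-grooves (90 degrees) at 26 mm pitch, centred at x = -65, -39, -13, 13, 39, 65 mm, 13 mm deep: narrow rounded crests 13 mm above this point
- tray_ledge (a point): Flat ledge of the tray at crest height (47 mm above the bench), from the last crest (78 mm from the tray's centre) to the rim (inner face 124 mm); an equal ledge lies at the other side, x = -78 to -124 mm. Point: middle of the +x ledge. Between the end walls the space along y is 118 mm (the rake fits with 7 mm to spare at either end). A thin rim all round stands 60 mm above the bench. Axes as the tray's
- tray (a joint): position of the tray on its rails in m: 0 drawn out (as it starts), 0.10 fully home against the stop at the feeder; grows as the tray moves along its own +y. Moves in no other way; takes about 4 N to slide and stays where it is left
- tray_handle (a point): Black upright push plate on the tray's end wall away from the feeder (-y end): 60 mm wide along the tray's x, 10 mm thick along y, top edge 100 mm above the bench, free above 60 mm. Point: centre of the plate, 85 mm above the bench, at y = -71 mm from the tray's centre; axes as the tray's
- dock_base (a point): Fixed feeder dock: aluminium base with two steel rails and, at its +y end, a blue feeder head 270 mm wide, 89 mm high. Point: on the bench under the middle of the rails; y runs along the rails to the feeder head, whose face is 140 mm from the point
- rake_grip (a point): Upright wooden handle of the rake, which stands on its tines: flat sides, 24 mm along x, 30 mm along y, from 66 to 124 mm above the tine tips. Point: on the handle's axis, 94 mm above the tips; z up the handle. The rake weighs 0.22 kg. Hold it by the handle; its head is sprung on two pins and gives up to 15 mm upwards under about 2 to 3 N
- rake_foot (a point): Foot of the rake: middle of its head at the level of the tine tips (head not pressed up), axes as for the grip. Steel head 34 mm along x, 104 mm along y, underside 26 mm above the tips; two rows of seven flat-ended tines at x = -12 and 12 mm, 6 mm thick, reaching to 52 mm either side in y, gaps 8 mm. Drawn along its x with the tips 1 to 3 mm above the crests it clears seated rods
- mat_mid (a point): Square black rubber mat, 160 mm, 4 mm thick, fixed to the bench, on which the rake stands. Point: centre of its upper face
- rake: the rake as a whole: origin at its foot, same axes
- rod1_mid (a point): One of three alike steel rods, 100 mm long, 10 mm across, round ends, 35 to 70 g, lying askew over the crests of the tray. Point: its centre (18 mm above tray_mid on the crests or ledges, 6 to 7 mm when it lies in a groove); x along the rod. A rod on the crests slides and rolls easily
- rod1: the same rod as a whole: origin on its skin, 5 mm from its centre; x along the rod
- rod2_mid (a point): One of three alike steel rods, 100 mm long, 10 mm across, round ends, 35 to 70 g, lying askew over the crests of the tray. Point: its centre (18 mm above tray_mid on the crests or ledges, 6 to 7 mm when it lies in a groove); x along the rod. A rod on the crests slides and rolls easily
- rod2: the same rod as a whole: origin on its skin, 5 mm from its centre; x along the rod
- rod3_mid (a point): One of three alike steel rods, 100 mm long, 10 mm across, round ends, 35 to 70 g, lying askew over the crests of the tray. Point: its centre (18 mm above tray_mid on the crests or ledges, 6 to 7 mm when it lies in a groove); x along the rod. A rod on the crests slides and rolls easily
- rod3: the same rod as a whole: origin on its skin, 5 mm from its centre; x along the rod
- capacitor_mid (a point): bystander: grey can standing on end, 60 mm across, 104 mm high; point at its centre
- transformer_mid (a point): bystander: transformer, 85 by 84 by 70 mm high; point at its centre
- screwdriver_grip (a point): bystander: orange-handled screwdriver lying on the bench; point on its handle
- wrench_grip (a point): bystander: steel wrench lying on the bench; point on its handle
- spool_mid (a point): bystander: black spool, 90 mm across, 60 mm high; point at its centre
- meter_mid (a point): bystander: white meter lying flat, 85 by 140 by 40 mm; point at its centre
Not all that is in view belongs to the job. Leave any red or yellow look-alike of the rod3 alone.

How it is judged:
By the outcome, as a careful person would: the job done as asked, in the order asked, and still so for the second after the job is handed in, with the robot touching nothing.
It also fails if it takes over 61 s, if anything falls off the work surface, if the arm or the gripper's body presses on something with over 40 N, if the wrist force passes 120 N, or if a joint passes its speed limit or range.

### The arm

A 6-joint arm with a two-finger parallel gripper is mounted at the origin on the work surface. World frame = base frame: x ahead of the robot, y to its left, z up, the work surface at z = 0. Lengths are in m, angles in rad, forces in N, time in s.
With the tool pointing down it reaches from about 0.375 to 0.9 m from the base axis. Payload 3.1 kg.
Tool frame: the origin (TCP) lies on the centre line of the jaws, within the pads' length; the fingertips stand 14 mm ahead of it and the grasp point (between the pads) lies 5 mm behind it (ctrl.tip_reach is the distance from the TCP to the fingertips, in m); z points along the fingers, y is the line along which they close (so a half turn about z gives the same grasp; the last joint's range is limited). The gripper opens to 87 mm and grips with 3 to 60 N. Pads are 19 mm wide; open, the fingers measure 117 mm over their backs; the gripper's body (75 mm by 190 mm) begins 51 mm behind the grasp point.
Start: joints at [-1.373, 0.527, 1.433, -0, 1.181, -0.178], TCP at [0.229, -0.581, 0.237] pointing down, gripper open.
Joint ranges: [-3.08, 3.08], [-0.75, 2.2], [0.22, 2.44], [-1.43, 4.57], [0, 2.65], [-2.85, 2.85]. Speed limits (rad/s): [2.79, 2.79, 3.14, 3.14, 3.14, 3.14].

### API

Orientations are given as a 3x3 rotation matrix whose columns are the frame's x, y, z axes.
In Python, from cell import ctrl gives the robot as it stands. The module is installed in compiled form; this text tells all that it offers.
- The arm moves only by the shell command python3 -m inch 'ROWS' [OPENING] [FORCE]. ROWS is JSON, a list that holds one entry, the list of rows, each a list of 6 numbers: the shift along the tool's x, y, z in units of 0.1 m (1.0 is 0.1 m), then the turn, a rotation vector about the tool's x, y, z in units of 360 degrees (1.0 is 360 degrees). In form: [[[dx, dy, dz, wx, wy, wz], ...]]. A call has 1 to 20 rows; each row is the pose to reach, as a shift and turn from the pose commanded when the call began, along the tool's axes at that moment, turning the shorter way round; what a row does not reach only later rows make up. A row lasts 1/12 s, in which the tool goes at most 41.7 mm and 7.16 degrees, less where a joint would pass 70% of its speed; a pose out of reach is approached as far as the arm can. A call with a number of a shift or a turn outside -1 to 1 is refused whole. A call with a gripper value outside its range is refused whole. OPENING is the opening, from -1 (shut) to 1 (fully open), set as the call begins (- or left out, the last holds). The fingers move at their own pace and stop on an object; FORCE is the grip in N (left out, the last holds). Time passes only in rows, so rows that repeat a pose let the fingers close. It gives the time, the measured TCP pose, the force, the opening and the grip force at its end, in the units of the state.
- ctrl.read_state(): the state, without advancing time (a new reading comes with each control period).
- ctrl.grab_frame(name): name is "scene" or "top"; returns (picture, depth): 420x560x3 uint8, red, green, blue; 420x560 float32, m along the optical axis (not along the pixel's ray), 0 where there is no reading.
- ctrl.calibration(name): a dict with "intrinsics" (3x3 intrinsics, pixels), "R" (3x3) and "t" (3): a world point X has camera coordinates R X + t. Camera axes: x right, y down, z forward; pixel columns grow to the right and rows downward; lengths in m; the calibration is good to about 2 mm. A picture is of the moment at which its call begins. calibration takes no time and is no camera call.
- ctrl.job_done(): hands the job in; it is judged then, once.
The state is a dict: "time_s": time; "joint_pos": joint angles; "joint_velocities": joint speeds; "joint_efforts": joint torques, N m; "tcp_pos": TCP position; "eef_rot": TCP orientation; "force": force on the tool from outside, world axes, zero at the start; "wrist_torque": the same for the moment, N m; "width": opening from 0.0 (shut) to 1.0 (fully open); "grip_force": force on a finger pad.
Only numpy, scipy, OpenCV 4.12 (cv2) and the standard library are available. Lean on these libraries where they do the work, as an engineer would, in place of code of your own. Each camera call takes 0.05 s, during which the arm holds its last target. There are 200 camera calls.

## Working session

There is one attempt and no reset: what is moved stays moved. The work goes in short steps, Python scripts to look and compute and a shell command to move; the robot and the scene stay as the last step left them, time stands still between calls to the robot, and variables do not carry over. Pictures are saved under pics/ and viewed, at most 10 in all, crops included, and the job is handed in when it is done.

```bash
mkdir -p pics; cat > h.py <<'E'
import numpy as np, cv2, json
from cell import ctrl
def grab(n,f):
    p,d=ctrl.grab_frame(n); cv2.imwrite('pics/'+f+'.png',p[:,:,::-1]); np.save('pics/'+f+'.npy',d); return p,d
def ray(n,u,v,z):
    c=ctrl.calibration(n);K=np.array(c['intrinsics']);R=np.array(c['R']);t=np.array(c['t'])
    o=-R.T@t; d=R.T@np.linalg.inv(K)@np.array([u,v,1.]); return o+d*(z-o[2])/d[2]
def cloud(n,d):
    c=ctrl.calibration(n);K=np.array(c['intrinsics']);R=np.array(c['R']);t=np.array(c['t'])
    v,u=np.mgrid[:d.shape[0],:d.shape[1]]
    P=np.stack([(u-K[0,2])/K[0,0]*d,(v-K[1,2])/K[1,1]*d,d],-1)
    return (P-t)@R
E
python3 - <<'E'
from h import *
np.set_printoptions(precision=4,suppress=True)
for n in('scene','top'):
    p,d=grab(n,n+'0'); c=ctrl.calibration(n); R=np.array(c['R']);print(n,p.shape,-R.T@np.array(c['t']),R,c['intrinsics'])
s=ctrl.read_state();print(s['time_s'],s['tcp_pos'],s['eef_rot'],s['width'],s['force'])
E
```

```text
scene (420, 560, 3) [ 1.3449 -0.1388  1.1336] [[ 0.156   0.9878  0.0016]
 [ 0.7826 -0.1225 -0.6103]
 [-0.6026  0.0965 -0.7922]] [[536.605   0.    278.686]
 [  0.    536.605 217.328]
 [  0.      0.      1.   ]]
top (420, 560, 3) [0.3969 0.     1.2331] [[-0.003  -0.9998  0.0184]
 [-0.9947  0.0011 -0.1025]
 [ 0.1025 -0.0187 -0.9946]] [[388.0343   0.     279.6051]
 [  0.     388.0343 209.2483]
 [  0.       0.       1.    ]]
0.1 [ 0.2293 -0.5807  0.2356] [[ 0.9302  0.367  -0.0004]
 [ 0.367  -0.9302  0.002 ]
 [ 0.0004 -0.002  -1.    ]] 1.001180605675652 [-0.1088  0.1292  0.1339]
```

View pics/top0.png

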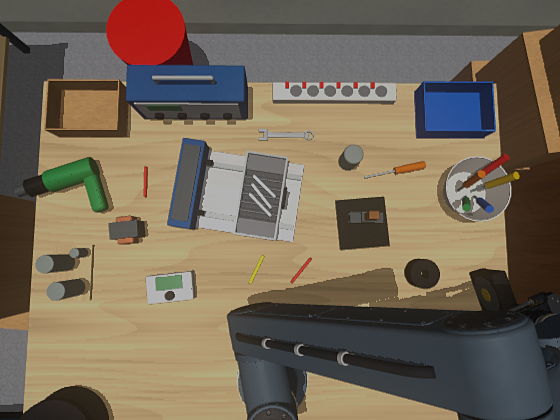

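View pics/scene0.png

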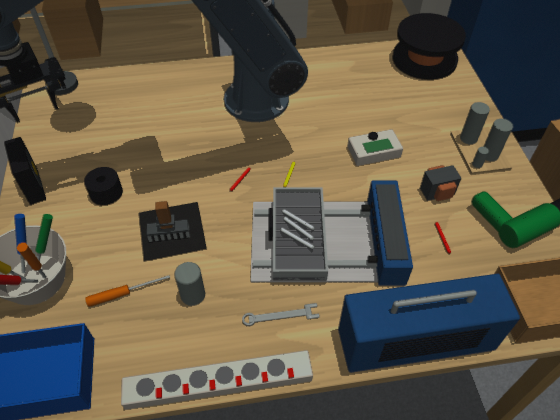

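```bash
python3 - <<'E'
from h import *
np.set_printoptions(precision=4,suppress=True)
a=cv2.imread('pics/top0.png');b=cv2.imread('pics/scene0.png')
A=cv2.resize(a[135:255,180:400],None,fx=3.6,fy=2.5*1.44/1.0*1.0,interpolation=cv2.INTER_CUBIC)[:300] if 0 else cv2.resize(a[140:250,195:395],(545,300),interpolation=cv2.INTER_CUBIC)
B=cv2.resize(b[180:290,135:335],(545,300),interpolation=cv2.INTER_CUBIC)
cv2.imwrite('pics/crop1.png',np.vstack([A,B]))
for n in('scene','top'):
    d=np.load(f'pics/{n}0.npy');P=cloud(n,d);p=cv2.imread(f'pics/{n}0.png')
    def rect(name,m):
        q=P[m&(d>0)][:,:2].astype(np.float32);r=cv2.minAreaRect(q*1000);print(n,name,len(q),np.array(r[0]),np.array(r[1]),r[2])
    X,Y,Z=P[...,0],P[...,1],P[...,2]
    reg=(X>.3)&(X<.65)&(Y>-.05)&(Y<.32)
    g=p.astype(int);sat=g.max(-1)-g.min(-1)
    hd=reg&(Z>.075)&(Z<.097)
    rect('feeder',hd&(sat>30)|(reg&(Z>.08)&(Z<.095)&(Y>.15)))
    rect('handle',reg&(Z>.07)&(Z<.11)&(Y<.06))
    rect('tray',reg&(Z>.040)&(Z<.066)&(Y<.145))
    rect('rim',reg&(Z>.056)&(Z<.064)&(Y<.15))
    reg2=(X>.25)&(X<.5)&(Y>-.35)&(Y<-.08)
    dark=(g.max(-1)<60)
    rect('mat',reg2&dark&(Z<.012)&(Z>-.005))
    rect('rakehead',reg2&(Z>.02)&(Z<.062)&(Y>-.28))
    rect('raketop',reg2&(Z>.10)&(Z<.145))
    m=reg2&(Z>.1); 
    if m.any(): print('ztop',np.percentile(Z[m],[5,50,95]))
E
```

```text
scene feeder 1586 [558.5504 264.4725] [ 70.6216 191.8177] 81.28385925292969
scene handle 128 [556.0225 -34.0122] [ 9.8905 62.7266] 81.35356140136719
scene tray 2769 [545.9574  33.7885] [141.02   226.2668] 81.15283203125
scene rim 581 [546.7429  33.6662] [141.02  224.677] 81.15283203125
scene mat 781 [ 449.4894 -277.7518] [100.8326 144.8238] 0.3258788287639618
scene rakehead 76 [ 488.7365 -257.0003] [22.0603 35.4589] 0.9753599762916565
scene raketop 58 [ 492.7597 -290.5646] [14.3374 28.8105] 0.12796854972839355
ztop [0.1301 0.4854 0.5214]
top feeder 1483 [558.2882 263.8146] [ 71.209  192.4994] 81.34571075439453
top handle 71 [550.8234 -33.5714] [ 9.7834 59.0777] 81.05748748779297
top tray 2209 [545.7217  34.4581] [139.3871 228.2351] 81.14618682861328
top rim 498 [545.3209  34.5019] [139.3602 227.2874] 81.12437438964844
top mat 1129 [ 449.4701 -277.8374] [144.0796  98.7134] 89.98395538330078
top rakehead 86 [ 489.3214 -257.5351] [37.8499 19.145 ] 89.96197509765625
top raketop 81 [ 491.1585 -289.0573] [28.751  17.4686] 89.11991882324219
ztop [0.6081 0.7864 0.8326]
```

View pics/crop1.png

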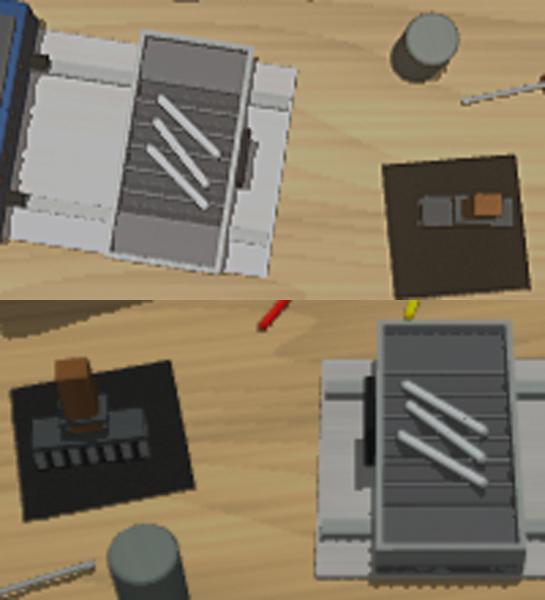

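```bash
python3 - <<'E'
from h import *
np.set_printoptions(precision=4,suppress=True)
for n in('scene','top'):
    d=np.load(f'pics/{n}0.npy');P=cloud(n,d);p=cv2.imread(f'pics/{n}0.png')
    X,Y,Z=P[...,0],P[...,1],P[...,2]
    g=p.astype(int);sat=g.max(-1)-g.min(-1)
    def rect(name,m):
        q=P[m&(d>0)];r=cv2.minAreaRect(q[:,:2].astype(np.float32)*1000);print(n,name,len(q),np.array(r[0]),np.array(r[1]),round(r[2],2),'z',np.percentile(q[:,2],[5,50,95]))
    reg=(X>.35)&(X<.75)&(Y>-.06)&(Y<.34)
    rect('feeder',reg&(Z>.08)&(Z<.095)&(Y>.15))
    rect('handle',reg&(Z>.07)&(Z<.11)&(Y<.06))
    rect('rim',reg&(Z>.056)&(Z<.064)&(Y<.145)&(sat<30))
    reg2=(X>.33)&(X<.6)&(Y>-.42)&(Y<-.16)
    rect('mat',reg2&(g.max(-1)<75)&(Z<.012)&(Z>-.005))
    rect('rakehead',reg2&(Z>.03)&(Z<.065))
    rect('headtop',reg2&(Z>.035)&(Z<.050))
    rect('raketop',reg2&(Z>.118)&(Z<.145))
    # rods
    m=(reg&(g.min(-1)>165)&(abs(Y-.04)<.06)&(Z>.045)&(Z<.062)&(X>.46)&(X<.64)).astype(np.uint8)
    k,l,s,c=cv2.connectedComponentsWithStats(m)
    yt=np.array([.156,.988]);xt=np.array([.988,-.156])
    for i in range(1,k):
        if s[i,4]>15:
            v,u=np.nonzero(l==i); w=np.array([ray(n,a,b,.052)[:2] for a,b in zip(u,v)]); c0=w.mean(0)
            _,_,V=np.linalg.svd(w-c0); t=(w-c0)@V[0]; e=[c0+V[0]*t.min(),c0+V[0]*t.max()]
            T=np.array([.546,.034]); print(n,'rod',s[i,4],c0,'tray ends',[(np.array([(q-T)@xt,(q-T)@yt])*1000).round() for q in e])
E
```

```text
scene feeder 2500 [600.1644 258.0926] [ 70.6216 276.0181] 81.28 z [0.0821 0.0876 0.0919]
scene handle 128 [556.0225 -34.0122] [ 9.8905 62.7266] 81.35 z [0.0752 0.0976 0.103 ]
scene rim 821 [565.7835  30.7025] [141.02   263.2169] 81.15 z [0.0564 0.0591 0.0628]
scene mat 2135 [ 444.0159 -307.8638] [242.7271 198.5307] 6.08 z [0.0002 0.004  0.0083]
scene rakehead 470 [ 447.9655 -350.7336] [252.9634  93.1434] 49.35 z [0.0332 0.0396 0.0571]
scene headtop 383 [ 449.2463 -350.0306] [250.5137  92.7956] 49.73 z [0.0356 0.0396 0.0441]
scene raketop 124 [ 498.6641 -291.0029] [29.7006 26.2188] 89.85 z [0.1196 0.1267 0.1306]
scene rod 30 [0.5251 0.0327] tray ends [array([-41., -31.]), array([-2., 19.])]
scene rod 20 [0.5425 0.0219] tray ends [array([-16., -28.]), array([12.,  3.])]
scene rod 20 [0.5777 0.0502] tray ends [array([15.,  6.]), array([42., 35.])]
scene rod 48 [0.5902 0.0272] tray ends [array([ 19., -36.]), array([70., 35.])]
top feeder 2070 [596.5662 258.1805] [ 71.3985 269.7296] 80.98 z [0.0822 0.0877 0.0919]
top handle 71 [550.8234 -33.5714] [ 9.7834 59.0777] 81.06 z [0.0923 0.0999 0.1038]
top rim 619 [561.4696  31.8703] [139.2419 260.057 ] 81.03 z [0.0563 0.0593 0.0628]
top mat 2015 [ 447.9059 -309.5568] [226.1454 201.8225] 4.64 z [-0.0001  0.0038  0.0079]
top rakehead 231 [ 444.1023 -348.0078] [250.51    85.8391] 49.63 z [0.034  0.0401 0.0479]
top headtop 203 [ 444.9759 -347.7286] [248.7884  84.4723] 49.38 z [0.0363 0.0402 0.0443]
top raketop 93 [ 494.3335 -289.1753] [28.9476 23.5382] 88.37 z [0.1212 0.1278 0.1316]
top rod 64 [0.5921 0.0272] tray ends [array([73., 36.]), array([ 20., -37.])]
top rod 22 [0.583  0.0971] tray ends [array([50., 69.]), array([ 0., 67.])]
top rod 71 [0.5613 0.0353] tray ends [array([45., 36.]), array([-16., -30.])]
top rod 68 [0.5352 0.0408] tray ends [array([14., 40.]), array([-41., -33.])]
top rod 17 [ 0.4835 -0.0139] tray ends [array([-30., -57.]), array([-77., -57.])]
```

```bash
python3 - <<'E'
from h import *
np.set_printoptions(precision=4,suppress=True)
for n in('scene','top'):
    d=np.load(f'pics/{n}0.npy');P=cloud(n,d);p=cv2.imread(f'pics/{n}0.png')
    X,Y,Z=P[...,0],P[...,1],P[...,2]; g=p.astype(int)
    def rect(name,m):
        q=P[m&(d>0)];r=cv2.minAreaRect(q[:,:2].astype(np.float32)*1000);print(n,name,len(q),np.array(r[0]),np.array(r[1]),round(r[2],2),'z',np.percentile(q[:,2],[5,50,95]))
    R=(X>.45)&(X<.54)&(Y>-.37)&(Y<-.2)
    rect('head',R&(Z>.032)&(Z<.052)); rect('handle',R&(Z>.1)); rect('handletop',R&(Z>.122))
    m=((g.max(-1)<80)&(Z<.02)&(X>.36)&(X<.6)&(Y>-.4)&(Y<-.17)).astype(np.uint8)
    m=cv2.morphologyEx(m,cv2.MORPH_CLOSE,np.ones((5,5)))
    c=max(cv2.findContours(m,0,2)[0],key=cv2.contourArea); q=np.array([ray(n,*a,.004)[:2] for a in cv2.convexHull(c)[:,0]],np.float32)*1000
    print('mat',cv2.minAreaRect(q))
s=ctrl.read_state();E=np.array(s['eef_rot']);p=s['tcp_pos']
t=np.array([.495,-.290,.24]);print((E.T@(t-p))*10)
E
```

```text
scene head 400 [ 498.0995 -291.636 ] [ 40.2641 104.7671] 0.46 z [0.0343 0.0394 0.044 ]
scene handle 187 [ 499.4091 -290.795 ] [29.0522 28.5938] 86.26 z [0.1032 0.1249 0.1302]
scene handletop 109 [ 498.6641 -291.0029] [29.7006 26.2188] 89.85 z [0.1233 0.1272 0.1307]
mat ((483.3631896972656, -283.9560546875), (158.47232055664062, 158.4626007080078), 4.850889682769775)
top head 202 [ 494.2505 -291.9354] [104.1016  32.6766] 87.86 z [0.0354 0.0401 0.0436]
top handle 105 [ 494.3335 -289.1753] [28.9476 23.5382] 88.37 z [0.1102 0.1273 0.1315]
top handletop 87 [ 494.3335 -289.1753] [28.9476 23.5382] 88.37 z [0.1231 0.1281 0.1317]
mat ((480.8050537109375, -284.92071533203125), (156.6230010986328, 157.56639099121094), 4.5802321434021)
[ 3.5387 -1.7292 -0.0387]
```

```bash
cat > rel.py <<'E'
import sys
from h import *
# target xyz and azimuth (deg) of tool x -> shift/turn in tool units
np.set_printoptions(precision=3,suppress=True)
a=list(map(float,sys.argv[1:])); s=ctrl.read_state();E=np.array(s['eef_rot']);p=np.array(s['tcp_pos'])
az=np.degrees(np.arctan2(E[1,0],E[0,0]))
print('t',s['time_s'],'p',p.round(4),'az',az.round(2),'tilt',E[:2,2],'F',np.array(s['force']).round(1),'w',round(s['width'],3),'g',round(s['grip_force'],1))
if a: print('shift',E.T@(np.array(a[:3])-p)*10,'turn',-(a[3]-az)/360 if len(a)>3 else '')
E
python3 -m inch '[[[0.885,-0.432,0,0,0,0],[0.885,-0.432,0,0,0,0],[0.885,-0.432,0,0,0,0]]]' 1 60
python3 -m inch '[[[0.885,-0.432,0,0,0,0],[0.885,-0.432,0,0,0,0],[0.885,-0.432,0,0,0,0]]]'
python3 -m inch '[[[0.885,-0.432,0,0,0,0],[0.885,-0.432,0,0,0,0],[0.885,-0.432,0,0,0,0]]]'
python3 -m inch '[[[0.885,-0.432,0,0,0,-0.1875],[0.885,-0.432,0,0,0,-0.1875],[0.885,-0.432,0,0,0,-0.1875],[0.885,-0.432,0,0,0,-0.1875],[0.885,-0.432,0,0,0,-0.1875],[0.885,-0.432,0,0,0,-0.1875],[0.885,-0.432,0,0,0,-0.1875],[0.885,-0.432,0,0,0,-0.1875],[0.885,-0.432,0,0,0,-0.1875],[0.885,-0.432,0,0,0,-0.1875],[0.885,-0.432,0,0,0,-0.1875],[0.885,-0.432,0,0,0,-0.1875]]]'
python3 rel.py .4955 -.2905 .093 89
```

```text
time_s: 0.35
tcp_pos: [0.2979, -0.504, 0.2357]
eef_rot: [[0.93, 0.368, 0.0], [0.368, -0.93, 0.006], [0.002, -0.005, -1.0]]
force: [0.5, 0.6, 0.4]
width: 0.997
grip_force: 0.0
time_s: 0.6
tcp_pos: [0.3646, -0.4314, 0.2361]
eef_rot: [[0.929, 0.37, 0.0], [0.37, -0.929, 0.004], [0.002, -0.004, -1.0]]
force: [-0.6, -1.5, -0.3]
width: 1.0
grip_force: 0.0
time_s: 0.85
tcp_pos: [0.431, -0.3591, 0.2362]
eef_rot: [[0.929, 0.37, 0.0], [0.37, -0.929, 0.003], [0.001, -0.003, -1.0]]
force: [-0.3, -0.2, 0.8]
width: 1.003
grip_force: 0.0
time_s: 1.85
tcp_pos: [0.4952, -0.2906, 0.2363]
eef_rot: [[0.018, 1.0, -0.0], [1.0, -0.018, 0.0], [0.0, -0.0, -1.0]]
force: [-0.0, -0.1, 0.2]
width: 0.996
grip_force: 0.0
t 1.85 p [ 0.495 -0.291  0.236] az 88.95 tilt [-0.  0.] F [-0.  -0.1  0.2] w 0.996 g 0.0
shift [0.001 0.004 1.433] turn -0.00014737630616244878
```

```bash

python3 -m inch '[[[0,0,0.8,0,0,0],[0,0,0.8,0,0,0],[0,0,0.8,0,0,0]]]' 1 60
python3 -m inch '[[[0,0,0.4,0,0,0],[0,0,0.63,0,0,0],[0,0,0.63,0,0,0],[0,0,0.63,0,0,0]]]'
python3 -m inch '[[[0,0,0,0,0,0],[0,0,0,0,0,0],[0,0,0,0,0,0],[0,0,0,0,0,0],[0,0,0,0,0,0],[0,0,0,0,0,0],[0,0,0,0,0,0],[0,0,0,0,0,0],[0,0,0,0,0,0],[0,0,0,0,0,0]]]' -1 50
python3 rel.py
```

```text
time_s: 2.1
tcp_pos: [0.4912, -0.2874, 0.15]
eef_rot: [[0.018, 1.0, -0.011], [1.0, -0.018, 0.01], [0.01, -0.011, -1.0]]
force: [-1.4, 1.0, -0.7]
width: 1.0
grip_force: 0.0
time_s: 2.43
tcp_pos: [0.4953, -0.2907, 0.0939]
eef_rot: [[0.017, 1.0, -0.001], [1.0, -0.017, 0.001], [0.001, -0.001, -1.0]]
force: [0.7, 0.1, -0.6]
width: 0.998
grip_force: 0.0
time_s: 3.27
tcp_pos: [0.4952, -0.2907, 0.0935]
eef_rot: [[0.017, 1.0, -0.0], [1.0, -0.017, 0.0], [0.0, -0.0, -1.0]]
force: [-0.3, -0.3, 0.3]
width: 0.328
grip_force: 0.0
t 3.2667 p [ 0.495 -0.291  0.093] az 89.03 tilt [-0.  0.] F [-0.3 -0.3  0.3] w 0.328 g 0.0
```

```bash

python3 -m inch '[[[0,0,0,0,0,0],[0,0,0,0,0,0],[0,0,0,0,0,0],[0,0,0,0,0,0]]]' -1 50
python3 -m inch '[[[0,0,-0.15,0,0,0],[0,0,-0.4,0,0,0],[0,0,-0.75,0,0,0],[0,0,-1,0,0,0],[0,0,-1,0,0,0],[0,0,-1,0,0,0],[0,0,-1,0,0,0]]]'
python3 -m inch '[[[0.2,0,-0.2,0,0,0],[0.5,0,-0.2,0,0,0],[0.8,0,-0.2,0,0,0],[0.95,-0.1,-0.2,0,0,0]]]'
python3 -m inch '[[[0.3,0,0,0,0,0.01],[0.6,0,0,0,0,0.022],[0.95,-0.1,0,0,0,0.022],[0.95,-0.1,0,0,0,0.022]]]'
python3 rel.py .4645 .0522 .21 81.05
```

```text
time_s: 3.6
tcp_pos: [0.4952, -0.2906, 0.0933]
eef_rot: [[0.017, 1.0, -0.0], [1.0, -0.017, 0.0], [0.0, -0.0, -1.0]]
force: [0.3, -0.5, -1.0]
width: 0.271
grip_force: 50.0
time_s: 4.18
tcp_pos: [0.4944, -0.2899, 0.1925]
eef_rot: [[0.017, 1.0, -0.002], [1.0, -0.017, 0.002], [0.002, -0.002, -1.0]]
force: [-1.0, -0.6, -2.8]
width: 0.269
grip_force: 50.0
time_s: 4.52
tcp_pos: [0.4863, -0.1921, 0.2116]
eef_rot: [[0.016, 1.0, -0.003], [1.0, -0.016, 0.004], [0.004, -0.003, -1.0]]
force: [-0.1, 0.6, -3.0]
width: 0.281
grip_force: 50.0
time_s: 4.85
tcp_pos: [0.4731, -0.0935, 0.2109]
eef_rot: [[0.151, 0.988, -0.011], [0.989, -0.151, 0.008], [0.006, -0.012, -1.0]]
force: [-1.9, -0.1, -1.6]
width: 0.274
grip_force: 50.0
t 4.85 p [ 0.473 -0.093  0.211] az 81.32 tilt [-0.011  0.008] F [-1.9 -0.1 -1.6] w 0.274 g 50.0
shift [ 1.427 -0.304  0.021] turn 0.0007576425302833595
```

```bash

python3 -m inch '[[[0.3,0,0,0,0,0],[0.65,-0.15,0,0,0,0],[1,-0.25,0,0,0,0],[1,-0.25,0,0,0,0]]]'
python3 -m inch '[[[0.3,-0.05,0,0,0,0],[0.42,-0.05,0,0,0,0],[0.42,-0.05,0,0,0,0],[0.42,-0.05,0,0,0,0],[0.42,-0.05,0,0,0,0]]]'
python3 - <<'E'
from h import *
for n in('top','scene'): grab(n,n+'1')
a=cv2.imread('pics/top1.png');b=cv2.imread('pics/scene1.png')
cv2.imwrite('pics/crop2.png',np.vstack([cv2.resize(a[130:250,180:340],(400,300)),cv2.resize(b[160:295,220:400],(400,300))]))
E
python3 rel.py .4645 .0522 .16 81.05
```

```text
time_s: 5.18
tcp_pos: [0.4645, 0.0081, 0.2114]
eef_rot: [[0.15, 0.989, -0.009], [0.989, -0.15, 0.005], [0.004, -0.01, -1.0]]
force: [-0.3, -0.8, -2.3]
width: 0.273
grip_force: 50.0
time_s: 5.6
tcp_pos: [0.4702, 0.044, 0.2126]
eef_rot: [[0.154, 0.988, -0.002], [0.988, -0.154, -0.0], [-0.001, -0.002, -1.0]]
force: [0.2, 0.0, -0.9]
width: 0.27
grip_force: 50.0
t 5.7 p [0.471 0.044 0.213] az 81.05 tilt [-0.001 -0.   ] F [ 0.1  0.3 -2.4] w 0.273 g 50.0
shift [ 0.075 -0.073  0.53 ] turn 6.998395973312199e-06
```

View pics/crop2.png

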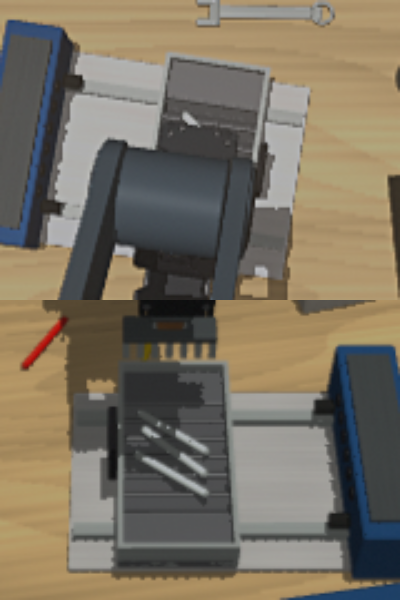

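```bash

python3 -m inch '[[[0.085,-0.073,0.1,0,0,0],[0.085,-0.073,0.4,0,0,0],[0.085,-0.073,0.63,0,0,0],[0.085,-0.073,0.63,0,0,0],[0.085,-0.073,0.63,0,0,0],[0.085,-0.073,0.63,0,0,0]]]'
python3 rel.py .4646 .0532 .1385 81.05
python3 -m inch '[[[0,0,0.06,0,0,0],[0,0,0.1,0,0,0],[0,0,0.1,0,0,0],[0,0,0.1,0,0,0]]]'
python3 -m inch '[[[0,0,0.02,0,0,0],[0,0,0.02,0,0,0],[0,0,0.02,0,0,0]]]'
python3 -m inch '[[[0,0,0.02,0,0,0],[0,0,0.02,0,0,0],[0,0,0.02,0,0,0]]]'
```

```text
time_s: 6.2
tcp_pos: [0.4658, 0.0534, 0.1513]
eef_rot: [[0.155, 0.988, 0.001], [0.988, -0.155, -0.0], [0.0, 0.001, -1.0]]
force: [0.3, 0.3, -1.6]
width: 0.275
grip_force: 50.0
t 6.2 p [0.466 0.053 0.151] az 81.06 tilt [ 0.001 -0.   ] F [ 0.3  0.3 -1.6] w 0.275 g 50.0
shift [-0.004 -0.012  0.128] turn 2.7798755829601242e-05
time_s: 6.53
tcp_pos: [0.465, 0.0541, 0.1408]
eef_rot: [[0.154, 0.988, 0.0], [0.988, -0.154, -0.0], [0.0, 0.0, -1.0]]
force: [-0.1, 0.5, -2.0]
width: 0.27
grip_force: 50.0
time_s: 6.78
tcp_pos: [0.4649, 0.0541, 0.1386]
eef_rot: [[0.154, 0.988, -0.0], [0.988, -0.154, 0.0], [0.0, -0.0, -1.0]]
force: [-0.5, -0.4, -2.7]
width: 0.275
grip_force: 50.0
time_s: 7.03
tcp_pos: [0.4648, 0.0541, 0.1364]
eef_rot: [[0.154, 0.988, -0.0], [0.988, -0.154, 0.0], [-0.0, -0.0, -1.0]]
force: [0.2, 0.2, -1.4]
width: 0.272
grip_force: 50.0
```

```bash

python3 -m inch '[[[0,0,0.02,0,0,0],[0,0,0.02,0,0,0],[0,0,0.02,0,0,0]]]' | sed -n '2p;4p'
python3 -m inch '[[[0,0,0.02,0,0,0],[0,0,0.02,0,0,0],[0,0,0.02,0,0,0]]]'| sed -n '2p;4p'
```

```text
tcp_pos: [0.465, 0.0541, 0.1347]
force: [-0.6, 1.0, 1.4]
tcp_pos: [0.465, 0.0541, 0.1326]
force: [0.3, 0.1, 1.2]
```

```bash

python3 -m inch '[[[0,0,-0.058,0,0,0],[0,0,-0.058,0,0,0],[0,0.04,-0.058,0,0,0],[0,0.08,-0.058,0,0,0],[0,0.12,-0.058,0,0,0],[0,0.16,-0.058,0,0,0],[0,0.2,-0.058,0,0,0],[0,0.24,-0.058,0,0,0],[0,0.28,-0.058,0,0,0],[0,0.32,-0.058,0,0,0],[0,0.36,-0.058,0,0,0],[0,0.4,-0.058,0,0,0],[0,0.44,-0.058,0,0,0],[0,0.48,-0.058,0,0,0],[0,0.52,-0.058,0,0,0],[0,0.56,-0.058,0,0,0],[0,0.6,-0.058,0,0,0],[0,0.64,-0.058,0,0,0],[0,0.68,-0.058,0,0,0],[0,0.7,-0.058,0,0,0]]]'
python3 - <<'E'
from h import *
for n in('top','scene'): grab(n,n+'2')
a=cv2.imread('pics/top2.png');b=cv2.imread('pics/scene2.png')
cv2.imwrite('pics/crop3.png',np.vstack([cv2.resize(a[130:250,200:360],(400,300)),cv2.resize(b[160:295,220:400],(400,300))]))
E
python3 rel.py
```

```text
time_s: 9.2
tcp_pos: [0.5349, 0.0431, 0.1384]
eef_rot: [[0.155, 0.988, 0.001], [0.988, -0.155, -0.0], [0.0, 0.001, -1.0]]
force: [-0.0, -0.7, -1.6]
width: 0.273
grip_force: 50.0
t 9.3 p [0.535 0.043 0.138] az 81.11 tilt [ 0. -0.] F [ 0.1  0.1 -1.7] w 0.272 g 50.0
```

View pics/crop3.png

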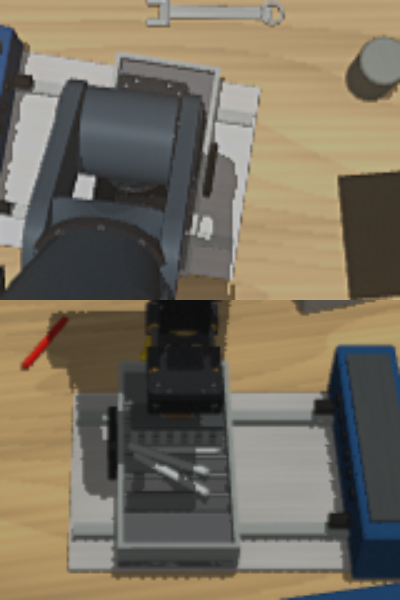

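```bash

python3 -m inch '[[[0,0.04,0,0,0,0],[0,0.08,0,0,0,0],[0,0.12,0,0,0,0],[0,0.16,0,0,0,0],[0,0.2,0,0,0,0],[0,0.24,0,0,0,0],[0,0.28,0,0,0,0],[0,0.32,0,0,0,0],[0,0.36,0,0,0,0],[0,0.4,0,0,0,0],[0,0.44,0,0,0,0],[0,0.48,0,0,0,0],[0,0.52,0,0,0,0],[0,0.56,0,0,0,0],[0,0.6,0,0,0,0],[0,0.64,0,0,0,0],[0,0.68,0,0,0,0],[0,0.72,0,0,0,0],[0,0.76,0,0,0,0],[0,0.8,0,0,0,0]]]'
python3 - <<'E'
from h import *
for n in('top','scene'): grab(n,n+'3')
a=cv2.imread('pics/top3.png');b=cv2.imread('pics/scene3.png')
cv2.imwrite('pics/crop4.png',np.vstack([cv2.resize(a[130:250,200:360],(400,300)),cv2.resize(b[160:295,220:400],(400,300))]))
E
python3 rel.py
```

```text
time_s: 10.97
tcp_pos: [0.6135, 0.0309, 0.1383]
eef_rot: [[0.155, 0.988, -0.0], [0.988, -0.155, 0.0], [0.0, -0.0, -1.0]]
force: [-0.7, 0.1, -2.9]
width: 0.274
grip_force: 50.0
t 11.0667 p [0.614 0.031 0.138] az 81.1 tilt [ 0.001 -0.   ] F [ 0.6 -0.4 -2. ] w 0.272 g 50.0
```

View pics/crop4.png

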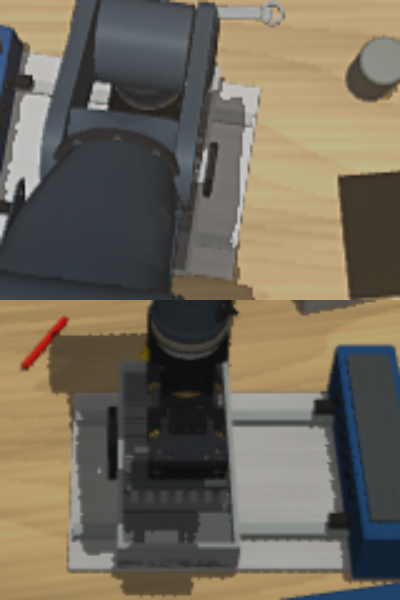

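```bash

python3 -m inch '[[[0,0.04,0,0,0,0],[0,0.08,0,0,0,0],[0,0.12,0,0,0,0],[0,0.16,0,0,0,0],[0,0.2,0,0,0,0],[0,0.24,0,0,0,0],[0,0.28,0,0,0,0],[0,0.32,0,0,0,0],[0,0.36,0,0,0,0],[0,0.4,0,0,0,0],[0,0.44,0,0,0,0],[0,0.45,0,0,0,0],[0,0.45,0,0,0,0],[0,0.45,-0.2,0,0,0],[0,0.45,-0.6,0,0,0],[0,0.45,-0.9,0,0,0],[0,0.45,-0.9,0,0,0]]]'
python3 -m inch '[[[-0.3,0,0,0,0,0],[-0.7,0,0,0,0,0],[-1,0,0,0,0,0],[-1,0,0,0,0,0]]]' | sed -n '2p;4p'
python3 -m inch '[[[-0.3,0,0,0,0,0],[-0.7,0,0,0,0,0],[-1,0,0,0,0,0],[-1,0,0,0,0,0]]]' | sed -n '2p;4p'
python3 - <<'E'
from h import *
for n in('top','scene'): grab(n,n+'4')
a=cv2.imread('pics/top4.png');b=cv2.imread('pics/scene4.png')
cv2.imwrite('pics/crop5.png',np.vstack([cv2.resize(a[130:250,200:360],(400,300)),cv2.resize(b[175:285,255:400],(400,300))]))
E
python3 rel.py
```

```text
time_s: 12.48
tcp_pos: [0.6618, 0.0236, 0.236]
eef_rot: [[0.154, 0.988, 0.014], [0.988, -0.154, -0.002], [0.0, 0.014, -1.0]]
force: [0.6, -0.3, -1.5]
width: 0.271
grip_force: 50.0
tcp_pos: [0.641, -0.0807, 0.2279]
force: [0.7, -0.1, -2.0]
tcp_pos: [0.6257, -0.1797, 0.2278]
force: [0.9, 0.9, -1.4]
t 13.25 p [ 0.626 -0.174  0.228] az 80.95 tilt [-0.001  0.001] F [ 0.1  0.5 -2.4] w 0.272 g 50.0
```

View pics/crop5.png

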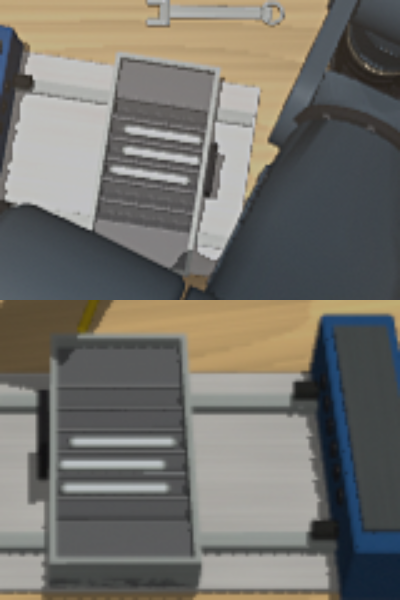

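```bash
python3 - <<'E'
from h import *
np.set_printoptions(precision=4,suppress=True)
C=np.array([.5643,.0365]);a=np.radians(81.05);yt=np.array([np.cos(a),np.sin(a)]);xt=np.array([yt[1],-yt[0]])
for n in('scene','top'):
    d=np.load(f'pics/{n}4.npy');p=cv2.imread(f'pics/{n}4.png');P=cloud(n,d)
    tx=(P[...,:2]-C)@xt;ty=(P[...,:2]-C)@yt
    m=((p.min(-1)>150)&(abs(tx)<85)&(abs(tx)<.085)&(abs(ty)<.057)&(d>0)).astype(np.uint8)
    k,l,s,_=cv2.connectedComponentsWithStats(m)
    for i in range(1,k):
        if s[i,4]>15:
            v,u=np.nonzero(l==i); w=np.array([ray(n,q,r,.045)[:2] for q,r in zip(u,v)])-C; w=np.c_[w@xt,w@yt]*1000
            _,_,V=np.linalg.svd(w-w.mean(0)); print(n,s[i,4],w.mean(0),'ang',np.degrees(np.arctan(V[0,0]/V[0,1])),'ylim',w[:,1].min(),w[:,1].max(),'z',np.percentile(P[l==i][:,2],[25,50,75]))
    h=(abs(tx)<.03)&(abs(ty+.071)<.02)&(P[...,2]>.09)&(d>0); print('handle y',ty[h].mean())
E
python3 rel.py .4952 -.2907 .228 89
```

```text
scene 74 [-11.109    1.7277] ang -0.05270102328132817 ylim -43.778908846658595 47.302879700209296 z [0.0439 0.0455 0.0472]
scene 75 [13.8751 -9.3229] ang -0.21931696845251708 ylim -53.8488738518649 36.19889777337389 z [0.0441 0.0453 0.0472]
scene 75 [41.1596 -6.28  ] ang -0.12177791248873462 ylim -51.33718498941614 40.05940400918206 z [0.0431 0.0452 0.0464]
handle y -0.07125131827872151
top 80 [36.7416 -6.1853] ang -0.43793483181721 ylim -52.14345884748462 38.997256687888864 z [0.0432 0.0446 0.0464]
top 84 [10.7925 -8.5311] ang -0.0882759116193008 ylim -55.965450477217054 38.03034990826662 z [0.0436 0.0453 0.0466]
top 82 [-15.22     1.2442] ang -0.24268205605148035 ylim -44.53607589151274 49.235898687228 z [0.0437 0.0452 0.0465]
handle y -0.07144083374156877
t 13.25 p [ 0.626 -0.174  0.228] az 80.95 tilt [-0.001  0.001] F [ 0.1  0.5 -2.4] w 0.272 g 50.0
shift [-1.354 -1.109 -0.004] turn -0.02235733806412945
```

```bash

python3 -m inch '[[[-0.3,-0.25,0,0,0,0],[-0.6,-0.5,0,0,0,0],[-0.68,-0.55,0,0,0,0],[-0.68,-0.55,0,0,0,0]]]' | sed -n '2p;4p'
python3 -m inch '[[[-0.3,-0.25,0,0,0,0],[-0.6,-0.5,0,0,0,-0.01],[-0.68,-0.55,0,0,0,-0.0224],[-0.68,-0.55,0,0,0,-0.0224],[-0.68,-0.55,0,0,0,-0.0224],[-0.68,-0.55,0,0,0,-0.0224]]]' | sed -n '2p;4p'
python3 -m inch '[[[0,0,0.2,0,0,0],[0,0,0.55,0,0,0],[0,0,0.9,0,0,0],[0,0,0.9,0,0,0],[0,0,0.9,0,0,0],[0,0,0.9,0,0,0]]]' | sed -n '2p;4p'
python3 rel.py .4952 -.2907 .0940 89
```

```text
tcp_pos: [0.5599, -0.2324, 0.2281]
force: [0.9, -0.2, -1.9]
tcp_pos: [0.4983, -0.2895, 0.2284]
force: [0.2, -0.0, -2.2]
tcp_pos: [0.4986, -0.291, 0.1396]
force: [-0.2, -1.1, -2.0]
t 14.5833 p [ 0.499 -0.291  0.14 ] az 89.24 tilt [ 0.002 -0.001] F [-0.2 -1.1 -2. ] w 0.273 g 50.0
shift [ 0.003 -0.035  0.456] turn 0.0006543338479589285
```

```bash

python3 -m inch '[[[0,-0.035,0.2,0,0,0],[0,-0.035,0.37,0,0,0],[0,-0.035,0.42,0,0,0],[0,-0.035,0.44,0,0,0],[0,-0.035,0.45,0,0,0],[0,-0.035,0.455,0,0,0],[0,-0.035,0.46,0,0,0],[0,-0.035,0.46,0,0,0],[0,-0.035,0.46,0,0,0]]]' | sed -n '2p;4p'
python3 rel.py
```

```text
tcp_pos: [0.4941, -0.2915, 0.0933]
force: [-0.1, -0.5, 0.3]
t 15.3333 p [ 0.494 -0.291  0.093] az 89.17 tilt [ 0.002 -0.001] F [-0.1 -0.5  0.3] w 0.272 g 50.0
```

```bash

python3 -m inch '[[[0,0,0,0,0,0],[0,0,0,0,0,0],[0,0,0,0,0,0],[0,0,0,0,0,0],[0,0,0,0,0,0],[0,0,0,0,0,0],[0,0,0,0,0,0],[0,0,0,0,0,0],[0,0,0,0,0,0],[0,0,0,0,0,0],[0,0,-0.1,0,0,0],[0,0,-0.3,0,0,0],[0,0,-0.6,0,0,0],[0,0,-1,0,0,0],[0,0,-1,0,0,0],[0,0,-1,0,0,0]]]' 1 | sed -n '2p;4,5p'
python3 rel.py .5472 -.0722 .193 81.05
```

```text
tcp_pos: [0.495, -0.2922, 0.1958]
force: [0.2, 0.4, -1.3]
width: 0.997
t 16.6667 p [ 0.495 -0.292  0.196] az 89.18 tilt [ 0.005 -0.005] F [ 0.2  0.4 -1.3] w 0.997 g 0.0
shift [2.207 0.491 0.02 ] turn 0.02258628563263119
```

```bash

python3 -m inch '[[[0.35,0.08,0,0,0,0],[0.735,0.165,0,0,0,0],[0.735,0.165,0,0,0,0]]]' -1 20 | sed -n '2p;4p'
python3 -m inch '[[[0.35,0.08,0,0,0,0],[0.735,0.165,0,0,0,0],[0.735,0.165,0,0,0,0]]]'  | sed -n '2p;4p'
python3 -m inch '[[[0.35,0.08,0,0,0,0.01],[0.735,0.165,0,0,0,0.0226],[0.735,0.165,0,0,0,0.0226],[0.735,0.165,0,0,0,0.0226],[0.735,0.165,0,0,0,0.0226],[0.735,0.165,0,0,0,0.0226],[0.735,0.165,0,0,0,0.0226]]]'  | sed -n '2p;4,5p'
python3 - <<'E'
from h import *
for n in('top','scene'): grab(n,n+'5')
np.set_printoptions(precision=4,suppress=True)
a=cv2.imread('pics/top5.png');b=cv2.imread('pics/scene5.png')
cv2.imwrite('pics/crop6.png',np.vstack([cv2.resize(a[130:250,200:400],(500,300)),cv2.resize(b[160:310,130:380],(500,300))]))
n='scene';d=np.load(f'pics/{n}5.npy');P=cloud(n,d);X,Y,Z=P[...,0],P[...,1],P[...,2]
m=(X>.45)&(X<.54)&(Y>-.37)&(Y<-.2)&(Z>.1)&(d>0);print(cv2.minAreaRect(P[m][:,:2].astype(np.float32)*1000),np.percentile(P[m][:,2],[50,95]))
E
python3 rel.py .5472 -.0722 .086 81.05
```

```text
tcp_pos: [0.5097, -0.211, 0.1912]
force: [-0.8, -0.6, -0.2]
tcp_pos: [0.5276, -0.1381, 0.1912]
force: [0.1, 0.9, -0.3]
tcp_pos: [0.5459, -0.0726, 0.1921]
force: [-0.9, -0.1, 0.4]
width: 0.094
((495.3008117675781, -291.6840515136719), (29.32909393310547, 29.55902862548828), 0.5409150123596191) [0.1235 0.1301]
t 17.85 p [ 0.546 -0.072  0.192] az 80.94 tilt [-0. -0.] F [ 1.3 -0.4 -0.8] w 0.035 g 0.0
shift [0.004 0.012 1.062] turn -0.0003070899513962802
```

View pics/crop6.png

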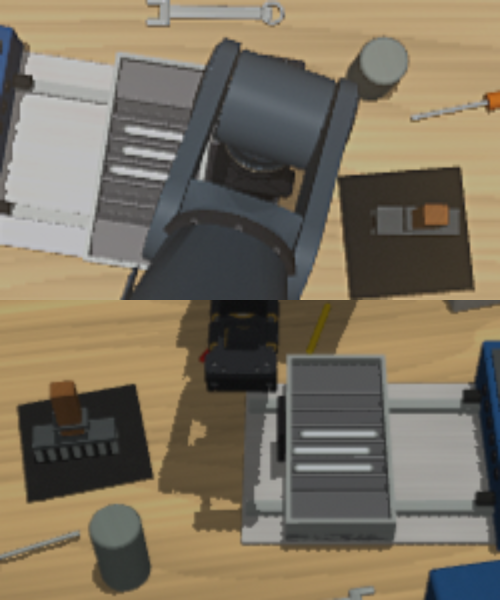

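```bash

python3 -m inch '[[[0,0.012,0.4,0,0,0],[0,0.012,0.8,0,0,0],[0,0.012,1,0,0,0],[0,0.012,1,0,0,0],[0,0.012,1,0,0,0],[0,0.012,1,0,0,0]]]' | sed -n '2p;4p'
python3 -m inch '[[[0.05,0,0.06,0,0,0],[0.12,0,0.06,0,0,0],[0.17,0,0.06,0,0,0],[0.2,0,0.06,0,0,0],[0.22,0,0.06,0,0,0],[0.24,0,0.06,0,0,0],[0.26,0,0.06,0,0,0],[0.29,0,0.06,0,0,0],[0.32,0,0.06,0,0,0],[0.36,0,0.06,0,0,0],[0.4,0,0.06,0,0,0],[0.44,0,0.06,0,0,0],[0.48,0,0.06,0,0,0],[0.52,0,0.06,0,0,0],[0.56,0,0.06,0,0,0],[0.6,0,0.06,0,0,0],[0.64,0,0.06,0,0,0],[0.68,0,0.06,0,0,0],[0.71,0,0.06,0,0,0],[0.73,0,0.06,0,0,0]]]'
python3 rel.py
```

```text
tcp_pos: [0.5484, -0.0722, 0.0935]
force: [-0.0, -0.8, 0.5]
time_s: 20.02
tcp_pos: [0.5589, 0.0012, 0.0863]
eef_rot: [[0.156, 0.988, 0.0], [0.988, -0.156, 0.0], [0.0, 0.0, -1.0]]
force: [0.4, -4.9, 1.2]
width: 0.002
grip_force: 2.1
t 20.0167 p [0.559 0.001 0.086] az 81.05 tilt [0. 0.] F [ 0.4 -4.9  1.2] w 0.002 g 2.1
```

```bash

python3 -m inch '[[[0.02,0,0,0,0,0],[0.05,0,0,0,0,0],[0.09,0,0,0,0,0],[0.13,0,0,0,0,0],[0.17,0,0,0,0,0],[0.21,0,0,0,0,0],[0.25,0,0,0,0,0],[0.29,0,0,0,0,0],[0.33,0,0,0,0,0],[0.37,0,0,0,0,0],[0.4,0,0,0,0,0],[0.42,0,0,0,0,0],[0.44,0,0,0,0,0],[0.45,0,0,0,0,0],[0.46,0,0,0,0,0],[0.46,0,0,0,0,0]]]'| sed -n '2p;4p'
python3 -m inch '[[[0.01,0,0,0,0,0],[0.02,0,0,0,0,0],[0.02,0,0,0,0,0]]]' | sed -n '2p;4p'
python3 -m inch '[[[0.01,0,0,0,0,0],[0.02,0,0,0,0,0],[0.02,0,0,0,0,0]]]' | sed -n '2p;4p'
python3 -m inch '[[[0.01,0,0,0,0,0],[0.015,0,0,0,0,0],[0.015,0,0,0,0,0]]]' | sed -n '2p;4p'
```

```text
tcp_pos: [0.5656, 0.0465, 0.0863]
force: [1.0, -2.4, -0.1]
tcp_pos: [0.5658, 0.0483, 0.0863]
force: [0.7, -4.2, 0.3]
tcp_pos: [0.5659, 0.0484, 0.0863]
force: [-0.0, -10.2, 1.5]
tcp_pos: [0.5659, 0.0485, 0.0863]
force: [-2.1, -15.2, 1.4]
```

```bash

python3 -m inch '[[[-0.05,0,0,0,0,0],[-0.2,0,0,0,0,0],[-0.6,0,0,0,0,0],[-1,0,0,0,0,0],[-1,0,0,0,0,0],[-1,0,-0.4,0,0,0],[-1,0,-0.8,0,0,0],[-1,0,-1,0,0,0],[-1,0,-1,0,0,0]]]'| sed -n '2p;4p'
python3 -m inch '[[[-0.4,0,0,0,0,0],[-0.8,0,0,0,0,0],[-0.8,0,0,0,0,0],[-0.8,0,0,0,0,0],[-0.8,0,0,0,0,0]]]'| sed -n '1,2p;4p'
python3 - <<'E'
from h import *
for n in('top','scene'): grab(n,n+'6')
np.set_printoptions(precision=4,suppress=True)
a=cv2.imread('pics/top6.png');b=cv2.imread('pics/scene6.png')
cv2.imwrite('pics/crop7.png',np.vstack([cv2.resize(a[120:260,150:400],(500,280)),cv2.resize(b[150:330,120:430],(500,290))]))
C=np.array([.5643,.0365]);g=np.radians(81.05);yt=np.array([np.cos(g),np.sin(g)]);xt=np.array([yt[1],-yt[0]]);C=C+.1*yt
for n in('scene','top'):
    d=np.load(f'pics/{n}6.npy');p=cv2.imread(f'pics/{n}6.png');P=cloud(n,d)
    tx=(P[...,:2]-C)@xt;ty=(P[...,:2]-C)@yt
    h=(abs(tx)<.03)&(abs(ty+.071)<.02)&(P[...,2]>.09)&(P[...,2]<.105)&(d>0); print('handle y',ty[h].mean())
    m=((p.min(-1)>150)&(abs(tx)<.085)&(abs(ty)<.057)&(d>0)).astype(np.uint8);k,l,s,_=cv2.connectedComponentsWithStats(m)
    for i in range(1,k):
        if s[i,4]>15: print(n,s[i,4],tx[l==i].mean()*1000,ty[l==i].min(),ty[l==i].max(),np.median(P[l==i][:,2]))
E
```

```text
tcp_pos: [0.5537, -0.0466, 0.1908]
force: [0.4, 0.2, -0.5]
time_s: 23.27
tcp_pos: [0.5377, -0.1249, 0.1853]
force: [-1.1, 0.6, -0.3]
handle y -0.07137357197497822
scene 72 -11.352726332504668 -0.04259687553151157 0.04588670311657794 0.04486928739216469
scene 72 14.147039077741317 -0.05148372487411074 0.03650624716397087 0.045920808031862236
scene 89 40.32639873508536 -0.05053572082783829 0.038935769106534006 0.04494956236570949
handle y -0.07186140119981836
top 81 36.591011750756195 -0.05218896585706056 0.03873045762846098 0.045128783212881246
top 84 10.65038302899284 -0.056190134435903 0.03857604623522579 0.0451382477864022
top 81 -15.358980168618082 -0.04458920872633777 0.04656690290541257 0.0445560294554934
```

View pics/crop7.png

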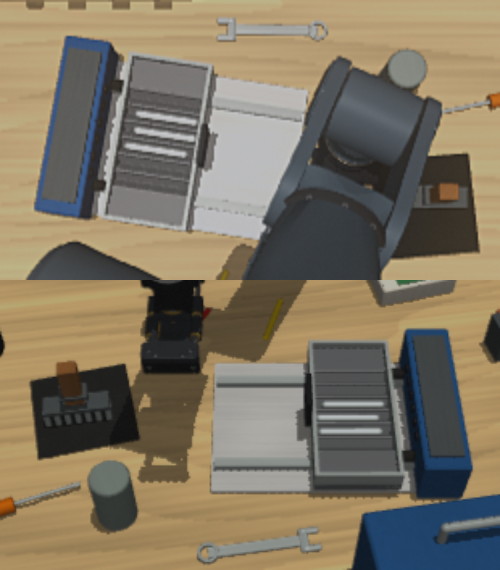

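The tray is home: the handle has moved 100 mm and the tray pushed back with 15 N at the stop. The rods are still in their grooves, the rake stands on its mat and the robot touches nothing.

```bash
python3 -c "
from cell import ctrl
print(ctrl.job_done())"
```

```text
the job is handed in; nothing more can be done
None
```

The job is handed in at about 23 s of the 61 s: the three rods lie in grooves of their own, the rake stands upright on its mat, and the tray is fully home at the feeder. The final camera check confirmed all of this.

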